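# Nest the porcelain cups in the seal gift box and close its lid

## Task

Finish packing the open linen gift box: nest the middle porcelain cup inside the large one that already stands in the box, and the small cup inside the middle one, each set down upright and not dropped. Then lower the box's lid by hand until it is fully shut, never letting it fall or slam. Leave the seal lying in its groove, and do not disturb the other things on the bench.

Things in the scene. Friction and masses are not known exactly. Their poses are not given: they have to be found in the camera images.
- case: base of the open linen gift box, fixed: 120 (x) x 150 (y) x 40 mm high, walls 5 mm. Origin: centre of underside. -x is its front (faces the robot at yaw 0); the lid is hinged on the +x upper edge. A red insert, top 26 mm high, has a round well 73 mm wide at x -10, y +29 mm (large cup) and a groove 77 x 30 mm at x -10, y -40 mm (seal), floors 6 mm above the table
- lid (a joint): lid angle, rad: 0 shut, 1.57 upright, 1.95 leaning back on its stop. The lid is a linen shell 120 x 150 x 40 mm, walls 5 mm, 160 g; shut, its rim is 40 mm above the table, its ceiling 75 mm, its top 80 mm. Slight hinge friction: it stays where left while steeper than about 1 rad; below about 0.8 rad it falls shut unless held
- lid_tab (a point): grip point on the lid's dark wooden pull tab, 145 mm from the hinge line along the lid and 14 mm towards its outer side. The tab juts 30 mm straight out of the middle of the lid's front wall, 18 mm wide along the hinge line, 10 mm thick; this point is 25 mm from the wall. Held across its 18 mm it can pivot between the fingers as the lid turns. x points to the hinge, y along it, z to the outside
- lid_hinge (a point): middle of the lid's hinge line, on the back upper edge of the base, 40 mm above the table; the line runs along the base's y axis
- cup_large: large dark-blue porcelain cup, already standing in the round well of the box: outer diameter 66 mm, 40 mm high, wall 4 mm (mouth 58 mm), inner floor 14 mm above its underside. Origin: centre of its underside, z up
- cup_middle: middle dark-blue porcelain cup, loose on the table: outer diameter 48 mm (straight upper wall from 22 mm up, foot 29 mm across), 38 mm high, wall 4 mm (mouth 40 mm), inner floor 14 mm above its underside, 60 g. Origin: centre of its underside, z up. Nested, its rim stands 12 mm above the large cup's rim
- cup_small: small dark-blue porcelain cup, loose on the table: outer diameter 31 mm (straight upper wall from 22 mm up, foot 19 mm across), 36 mm high, wall 4 mm, 35 g. Origin: centre of its underside, z up. Nested, its rim stands 12 mm above the middle cup's rim and 70 mm above the table
- seal: finished stone seal 65 x 25 x 25 mm, grey-green with a red face, lying in the groove of the box. Origin: centre of its underside, long axis x
- stone_green: bystander: upright grey-green stone blank 25 x 25 x 60 mm. Origin: centre of its underside
- stone_grey: bystander: upright grey stone blank 30 x 30 x 50 mm. Origin: centre of its underside
- wood_stamp: bystander: upright rosewood stamp block 28 x 28 x 58 mm. Origin: centre of its underside
- paste_jar: bystander: low porcelain seal-paste jar with its cover on, pale green with white cover, 62 mm across, 42 mm high. Origin: centre of its underside
- pen_box: bystander: flat red pen box 150 x 30 x 20 mm, long axis x. Origin: centre of its underside
- knife: bystander: carving knife lying flat, 158 mm long (x from -78 to +80 mm), 12 mm thick, black handle. Origin: under its middle
- bottle: bystander: standing green drinks bottle, 62 mm across, 190 mm high. Origin: centre of its underside
Not all that is in view belongs to the job. Leave any yellow look-alike of the cup_small alone. Leave any turquoise look-alike of the seal alone.

How it is judged:
By the outcome, as a careful person would: the job done as asked, in the order asked, and still so for the second after the job is handed in, with the robot touching nothing.
It also fails if it takes over 72 s, if anything falls off the work surface, if the arm or the gripper's body presses on something with over 40 N, if the wrist force passes 120 N, or if a joint passes its speed limit or range.

## Robot

A 6-joint arm with a two-finger parallel gripper is mounted at the origin on the work surface. World frame = base frame: x ahead of the robot, y to its left, z up, the work surface at z = 0. Lengths are in m, angles in rad, forces in N, time in s.
With the tool pointing down it reaches from about 0.3 to 0.875 m from the base axis. Payload 6.4 kg.
Tool frame: the origin (TCP) lies midway between the tips of the shut fingers; the grasp point (between the pads) lies 19 mm behind it; z points along the fingers, y is the line along which they close (so a half turn about z gives the same grasp; the last joint's range is limited). The gripper opens to 85 mm and grips with 20 to 120 N. Pads are 22 mm wide; open, the fingers measure 114 mm over their backs; the gripper's body (76 mm by 85 mm) begins 54 mm behind the grasp point. The pads swing forward as they close: fully open they stand 13 mm farther back than shut.
Start: joints at [1.135, 0.181, 1.607, -0, 1.354, -0.206], TCP at [0.131, 0.56, 0.231] pointing down, gripper open.
Joint ranges: [-2.99, 2.99], [-0.89, 2.07], [0.3, 2.58], [-1.14, 4.28], [0, 2.63], [-3.12, 3.12]. Speed limits (rad/s): [2.57, 2.57, 3.01, 3.14, 3.14, 3.14].

## Interface

Orientations are given as a unit quaternion [w, x, y, z].
In Python, from bench import * gives the robot as it stands.
- The arm moves only by the tool play_rows, never from a script. Its argument "plan" is a list of rows, each a list of 3 entries, a list of its own where there are three numbers: the finger opening in mm, from 0 to 85.4, then the shift along the tool's x, y, z normalised to -1 to 1, where 1 is 40 cm, then the turn about the tool's z normalised to -1 to 1, where 1 is pi rad. A call has 1 to 10 rows; each row is the pose to reach, as a shift and turn from the pose commanded when the call began, along the tool's axes at that moment, turning the shorter way round; what a row does not reach only later rows make up. A row lasts 1/10 s, in which the tool goes at most 50 mm and 8.59 degrees, less where a joint would pass 70% of its speed; a pose out of reach is approached as far as the arm can. A call with a number of a shift or a turn outside -1 to 1 is refused whole. A call with a gripper value outside its range is refused whole. The fingers move at their own pace and stop on an object; the grip force is fixed at half the most. Time passes only in rows, so rows that repeat a pose let the fingers close. It gives the time, the measured TCP pose, the force, the opening and the grip force at its end, in the units of the state.
- get_obs(): the state, without advancing time (a new reading comes with each control period).
- camera(name): name is "side" or "top" or "wrist"; returns a dict with "image" (400x640x3 uint8, red, green, blue), "range_z" (400x640 float32, m along the optical axis (not along the pixel's ray), 0 where there is no reading), "intrinsics" (3x3 intrinsics, pixels), "rvec" (rotation vector, rad) and "tvec" (3), from world to camera coordinates, as OpenCV has them; the wrist camera has in their place "T_tool_cam" (4x4, takes a point from camera to tool coordinates, whose origin is the TCP and whose axes are the flange's). Camera axes: x right, y down, z forward; pixel columns grow to the right and rows downward; lengths in m; the calibration is good to about 2 mm. A picture is of the moment at which its call begins: read the wrist's pose just before it.
- hand_in(): hands the job in; it is judged then, once.
Trained networks look in a picture, given as the dict that the camera call returned (one of the last four; its "shot" number tells which), for a name from the list of things; names that differ only in an ending like _2 or _b are one class to them, and where a whole thing is asked for, a point or a joint stands for the part that bears it (a point fixed in the world has none). Each returns a list of dicts, best first, with "conf" (0 to 1); they miss things now and then, are a little off and sometimes report something else, mostly with a low value. They report only what shows in the picture. A call takes as long as a camera call. They do not tell look-alikes from the thing itself.
- search_frame(picture, label): "rect" ([centre column, centre row, width, height] in pixels, round what is visible of it).
- masks_of(picture, label): "mask" (400x640 bool, what is visible of it) and "rect" ([centre column, centre row, width, height] in pixels, round what is visible of it).
The state is a dict: "time_s": time; "q": joint angles; "dq": joint speeds; "joint_efforts": joint torques, N m; "eef_pos": TCP position; "eef_rot": TCP orientation; "wrist_force": force on the tool from outside, world axes, zero at the start; "torque": the same for the moment, N m; "opening": opening from 0.0 (shut) to 1.0 (fully open); "grasp_force": force on a finger pad.
Only numpy, scipy, OpenCV 4.12 (cv2) and the standard library are available. Lean on these libraries where they do the work, as an engineer would, in place of code of your own. Each camera call takes 0.05 s, during which the arm holds its last target. There are 200 camera calls.

## Working session

There is one attempt and no reset: what is moved stays moved. The work goes in short steps, Python scripts to look and compute and a tool call to move; the robot and the scene stay as the last step left them, time stands still between calls to the robot, and variables do not carry over. Pictures are saved under pics/ and viewed, at most 10 in all, crops included, and the job is handed in when it is done.

Besides the shell and the picture viewer there is one more tool, called after "Request:" by a JSON object that holds its "name" and its "arguments", one argument or row to a line. play_rows: Moves the arm, as the interface text tells. Its arguments: {"type":"object","properties":{"plan":{"type":"array","items":{"type":"array"}}},"required":["plan"]}

```bash
mkdir -p pics; ls
cat > h.py <<'E'
from bench import *
import numpy as np, cv2
from scipy.spatial.transform import Rotation as R
def pts(c):
    """world xyz per pixel for fixed cameras"""
    K=c["intrinsics"];z=c["range_z"];v,u=np.mgrid[0:400,0:640]
    P=np.stack([(u-K[0,2])/K[0,0]*z,(v-K[1,2])/K[1,1]*z,z],-1)
    if "rvec" in c:
        Rm=cv2.Rodrigues(np.array(c["rvec"],float))[0]
        return (P-np.array(c["tvec"]).ravel())@Rm
    o=c["obs"];T=np.array(c["T_tool_cam"]);q=np.array(o["eef_rot"])
    P=P@T[:3,:3].T+T[:3,3]
    return R.from_quat(q[[1,2,3,0]]).apply(P.reshape(-1,3)).reshape(P.shape)+np.array(o["eef_pos"])
def cam(n):
    o=get_obs();c=camera(n);c["obs"]=o;return c
def save(c,n): cv2.imwrite(f"pics/{n}.png",c["image"][:,:,::-1])
E
python3 - <<'E'
from h import *
o=get_obs();print(o)
for n in ["top","side"]:
    c=cam(n);save(c,n+"0");W=pts(c);ok=c["range_z"]>0
    for l in ["case","lid","cup_large","cup_middle","cup_small","seal","stone_green","stone_grey","wood_stamp","paste_jar","pen_box","knife","bottle"]:
        for d in masks_of(c,l)[:3]:
            if d["conf"]<.2: continue
            p=W[d["mask"]&ok]
            if len(p)<5: continue
            zt=np.percentile(p[:,2],95);t=p[p[:,2]>zt-.008]
            print(n,l,round(d["conf"],2),np.round(d["rect"]),"top",np.round(np.percentile(t,[2,98],axis=0).ravel(),3),"mid",np.round(np.median(p,0),3))
E
```

```text
pics
{'time_s': 0.0, 'q': array([ 1.13466854e+00,  1.81501406e-01,  1.60800989e+00, -6.92661988e-06,
        1.35383283e+00, -2.06290257e-01]), 'dq': array([ 0.00026649, -0.00377926, -0.0006869 , -0.0003989 , -0.00078459,
       -0.00101876]), 'joint_efforts': array([-4.12118179e-04, -4.44865251e+01, -3.51334226e+01, -1.79168856e-04,
        9.04074346e-03, -1.82702058e-05]), 'eef_pos': array([0.13073363, 0.55936472, 0.23040555]), 'eef_rot': array([-2.73272829e-04,  1.14665200e-01,  9.93403808e-01, -8.32011282e-04]), 'wrist_force': array([ 0.4909665 , -0.05733114,  0.65871653]), 'torque': array([ 0.00085418, -0.00576766, -0.05960263]), 'grasp_force': 0.0, 'opening': 0.997879527155789}
top case 0.72 [316. 191.  68.  84.] top [ 0.636 -0.068  0.142  0.692  0.068  0.174] mid [0.617 0.016 0.039]
top case 0.65 [320. 171.  57.  46.] top [ 0.634 -0.068  0.145  0.689  0.068  0.174] mid [0.651 0.003 0.07 ]
top lid 0.61 [319. 167.  58.  42.] top [ 0.634 -0.068  0.145  0.689  0.071  0.174] mid [0.651 0.005 0.071]
top cup_large 0.62 [300. 207.  21.  21.] top [0.522 0.032 0.04  0.58  0.093 0.053] 
[... 2876 characters left out ...]
42] mid [ 0.492 -0.373  0.036]
side paste_jar 0.25 [261. 249.  63.  42.] top [ 0.293 -0.042  0.014  0.437 -0.007  0.021] mid [ 0.361 -0.031  0.018]
side pen_box 0.74 [306. 189.  31.  27.] top [0.519 0.033 0.037 0.582 0.096 0.046] mid [0.554 0.07  0.033]
side pen_box 0.68 [261. 251.  67.  46.] top [ 0.293 -0.042  0.014  0.437 -0.006  0.021] mid [ 0.358 -0.032  0.018]
side knife 0.63 [467. 245.  25.  47.] top [ 0.636 -0.312  0.004  0.783 -0.268  0.012] mid [ 0.716 -0.29   0.008]
side bottle 0.79 [291. 114.  20.  65.] top [0.701 0.314 0.169 0.724 0.335 0.19 ] mid [0.703 0.313 0.084]
side bottle 0.32 [317. 206.  29.  14.] top [ 0.496 -0.019  0.024  0.558  0.018  0.032] mid [ 0.525 -0.002  0.03 ]
```

View pics/top0.png

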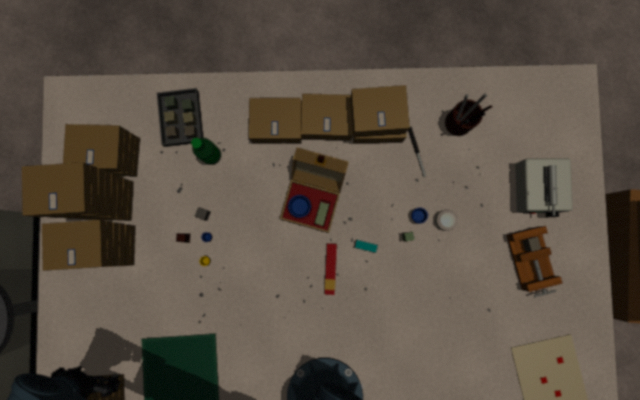

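View pics/side0.png

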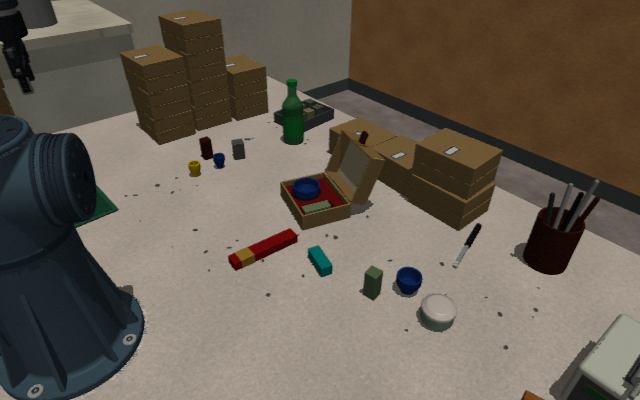

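```bash
cat >> h.py <<'E'
def legs(targets,start=None):
    """targets: (x,y,z,yawdeg of finger line); prints shift/turn numbers per call; assumes each is reached"""
    o=get_obs()
    if start is None:
        w,x,y,z=o["eef_rot"];ya=np.degrees(R.from_quat([x,y,z,w]).apply([0,1,0]))
        m=R.from_quat([x,y,z,w]).apply([0,1,0]);start=(*o["eef_pos"],np.degrees(np.arctan2(m[1],m[0])))
    p=np.array(start[:3]);a=start[3]
    for t in targets:
        ar=np.radians(a);Y=np.array([np.cos(ar),np.sin(ar),0]);Z=np.array([0,0,-1]);X=np.cross(Y,Z)
        d=np.array(t[:3])-p;tb=(t[3]-a+90)%180-90
        print(np.round([d@X/.4,d@Y/.4,d@Z/.4],4).tolist(),round(-tb/180,4),"dist",round(np.linalg.norm(d),3),"rows",round(max(np.linalg.norm(d)/.05,abs(tb)/8.59),1))
        p=np.array(t[:3]);a=a+tb
E
python3 - <<'E'
from h import *
legs([(.36,.22,.27,60),(.46,-.16,.25,30),(.50,-.285,.20,30)],(.131,.56,.231,76.8))
c=camera("wrist");print(c["T_tool_cam"],c["intrinsics"])
c=cam("top");W=pts(c);ok=c["range_z"]>0
# case yaw from lid mask + case
for n in ["side","top"]:
    c=cam(n);W=pts(c);d=masks_of(c,"lid")[0];p=W[d["mask"]&(c["range_z"]>0)]
    p=p[(p[:,2]>.07)&(p[:,2]<.135)]
    print(cv2.minAreaRect((p[:,:2]*1000).astype(np.float32)))
    # plane fit of inner face
    q=p-p.mean(0);u,s,v=np.linalg.svd(q,full_matrices=False);print(s,v[2],p.mean(0))
E
```

```text
[-0.7515, -0.6968, -0.0975] 0.0933 dist 0.412 rows 8.2
[-0.6915, -0.6977, 0.05] 0.1667 dist 0.393 rows 7.9
[-0.3206, -0.0696, 0.125] -0.0 dist 0.14 rows 2.8
[[ 2.28939751e-03 -9.48993289e-01 -3.15287959e-01  8.11098684e-02]
 [ 9.99997237e-01  2.34091946e-03  2.15277284e-04 -3.34815885e-04]
 [ 5.33767020e-04 -3.15287580e-01  9.48996026e-01 -1.42765715e-01]
 [ 0.00000000e+00  0.00000000e+00  0.00000000e+00  1.00000000e+00]] [[325.77608696   0.         320.12841108]
 [  0.         325.77608696 196.3213717 ]
 [  0.           0.           1.        ]]
((677.3549194335938, 40.41783142089844), (253.02725219726562, 105.92484283447266), 55.67676544189453)
[2.11762654 0.63556313 0.43812221] [-0.82878958  0.28491105  0.48159477] [0.65635822 0.00137466 0.0986714 ]
((655.7211303710938, 1.3236846923828125), (146.86607360839844, 66.77151489257812), 73.328369140625)
[0.62477719 0.25326665 0.16582487] [-0.94109584  0.24554426  0.23247931] [0.65575054 0.00632683 0.08910746]
```

Request:
{"name": "play_rows", "arguments": {
  "plan": [
    [70, [-0.7515, -0.6968, -0.0975], 0.0933],
    [70, [-0.7515, -0.6968, -0.0975], 0.0933],
    [70, [-0.7515, -0.6968, -0.0975], 0.0933],
    [70, [-0.7515, -0.6968, -0.0975], 0.0933],
    [70, [-0.7515, -0.6968, -0.0975], 0.0933],
    [70, [-0.7515, -0.6968, -0.0975], 0.0933],
    [70, [-0.7515, -0.6968, -0.0975], 0.0933],
    [70, [-0.7515, -0.6968, -0.0975], 0.0933],
    [70, [-0.7515, -0.6968, -0.0975], 0.0933],
    [70, [-0.7515, -0.6968, -0.0975], 0.0933]
  ]
}}

```text
time_s: 2.7
eef_pos: [0.3612, 0.2188, 0.2706]
eef_rot: [0.0, 0.261, 0.965, 0.0]
wrist_force: [0.0, 0.5, -0.0]
opening: 0.82
grasp_force: 0.0
```

Request:
{"name": "play_rows", "arguments": {
  "plan": [
    [70, [-0.6915, -0.6977, 0.05], 0.1667],
    [70, [-0.6915, -0.6977, 0.05], 0.1667],
    [70, [-0.6915, -0.6977, 0.05], 0.1667],
    [70, [-0.6915, -0.6977, 0.05], 0.1667],
    [70, [-0.6915, -0.6977, 0.05], 0.1667],
    [70, [-0.6915, -0.6977, 0.05], 0.1667],
    [70, [-0.6915, -0.6977, 0.05], 0.1667],
    [70, [-0.6915, -0.6977, 0.05], 0.1667],
    [70, [-0.6915, -0.6977, 0.05], 0.1667],
    [70, [-0.6915, -0.6977, 0.05], 0.1667]
  ]
}}

```text
time_s: 3.7
eef_pos: [0.4607, -0.1587, 0.2495]
eef_rot: [-0.001, 0.5, 0.866, 0.0]
wrist_force: [-0.3, 0.7, -0.8]
opening: 0.82
grasp_force: 0.0
```

Request:
{"name": "play_rows", "arguments": {
  "plan": [
    [70, [-0.3206, -0.0696, 0.125], 0],
    [70, [-0.3206, -0.0696, 0.125], 0],
    [70, [-0.3206, -0.0696, 0.125], 0],
    [70, [-0.3206, -0.0696, 0.125], 0],
    [70, [-0.3206, -0.0696, 0.125], 0],
    [70, [-0.3206, -0.0696, 0.125], 0]
  ]
}}

```text
time_s: 4.3
eef_pos: [0.501, -0.2825, 0.2008]
eef_rot: [0.0, 0.499, 0.867, 0.0]
wrist_force: [-0.0, 0.5, -0.5]
opening: 0.819
grasp_force: 0.0
```

```bash
cat >> h.py <<'E'
def rimfit(c,label,h,rad,near=None,z0=0):
    """circle centre of rim ring (points within 5 mm of height h) with known outer radius"""
    from scipy.optimize import least_squares
    W=pts(c);ok=c["range_z"]>0;out=[]
    for d in masks_of(c,label)[:3]:
        p=W[d["mask"]&ok]
        if len(p)<20: continue
        t=p[p[:,2]>np.percentile(p[:,2],97)-.004]
        (cx,cy),r=cv2.minEnclosingCircle((t[:,:2]*1000).astype(np.float32))
        mean=c["image"][d["mask"]].mean(0).round()
        f=least_squares(lambda v:np.hypot(t[:,0]-v[0],t[:,1]-v[1])-(rad-.002),t[:,:2].mean(0),loss="soft_l1",f_scale=.001)
        print(label,round(d["conf"],2),np.round(d["rect"]),"enc",round(cx,1),round(cy,1),round(r,1),"fit",np.round(f.x*1000,1),"ztop",round(np.percentile(p[:,2],97)*1000,1),"rgb",mean,len(t))
E
python3 - <<'E'
from h import *
c=cam("wrist");save(c,"w1");print(c["obs"]["eef_pos"],c["obs"]["opening"],c["obs"]["time_s"])
rimfit(c,"cup_middle",.038,.024)
d=c["range_z"];print(d[d>0].min())
E
```

```text
[ 0.50104451 -0.28245795  0.20082912] 0.8190685874601416 4.3
cup_middle 0.6 [334. 190.  46.  49.] enc 519.7 -288.0 23.9 fit [ 519.5 -287.7] ztop 39.1 rgb [37. 54. 89.] 568
0.06676617
```

View pics/w1.png

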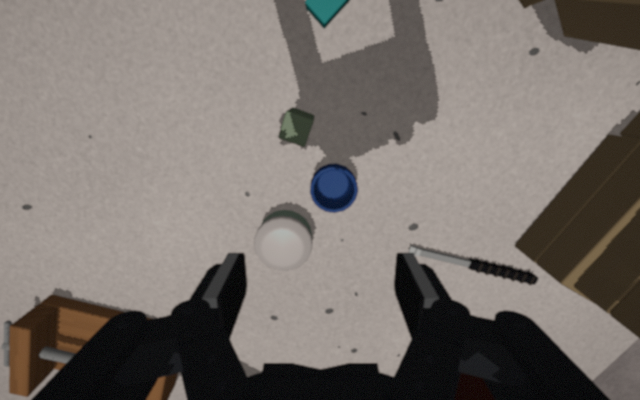

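The wrist view shows the blue middle cup at (334,188), the jar at (284,240), the green stone at (296,127) and the fingertips at (235,258) and (405,258).

Run:
```python
from h import *
c=cam("wrist");W=pts(c)
for s in [slice(195,250),slice(392,450)]:
    w=W[250:330,s].reshape(-1,3);w=w[w[:,2]>.1]
    print("fingertip lowest z below TCP:",np.round((np.percentile(w[:,2],[0,1,5])-c["obs"]["eef_pos"][2])*1000,1))
legs([(.5196,-.2878,.10,30),(.5196,-.2878,.025,30)])
```

```text
fingertip lowest z below TCP: [ 7.   9.6 13.7]
fingertip lowest z below TCP: [ 7.2  9.6 14. ]
[-0.0329, 0.0347, 0.2535] 0.0008 dist 0.103 rows 2.1
[0.0, 0.0, 0.1875] -0.0 dist 0.075 rows 1.5
```

Request:
{"name": "play_rows", "arguments": {
  "plan": [
    [66, [-0.0329, 0.0347, 0.2535], 0],
    [66, [-0.0329, 0.0347, 0.2535], 0],
    [66, [-0.0329, 0.0347, 0.2535], 0],
    [66, [-0.0329, 0.0347, 0.35], 0],
    [66, [-0.0329, 0.0347, 0.41], 0],
    [66, [-0.0329, 0.0347, 0.441], 0],
    [66, [-0.0329, 0.0347, 0.441], 0],
    [66, [-0.0329, 0.0347, 0.441], 0]
  ]
}}

```text
time_s: 5.25
eef_pos: [0.5202, -0.29, 0.026]
eef_rot: [0.001, 0.5, 0.866, -0.0]
wrist_force: [-0.1, 0.4, 0.5]
opening: 0.775
grasp_force: 0.0
```

Request:
{"name": "play_rows", "arguments": {
  "plan": [
    [40, [0, 0, 0], 0],
    [40, [0, 0, 0], 0],
    [40, [0, 0, 0], 0],
    [40, [0, 0, 0], 0],
    [40, [0, 0, 0], 0],
    [40, [0, 0, 0], 0],
    [40, [0, 0, 0], 0],
    [40, [0, 0, 0], 0]
  ]
}}

```text
time_s: 6.05
eef_pos: [0.5205, -0.2904, 0.0268]
eef_rot: [0.002, 0.5, 0.866, -0.0]
wrist_force: [-2.4, 2.2, 9.2]
opening: 0.535
grasp_force: 59.8
```

Request:
{"name": "play_rows", "arguments": {
  "plan": [
    [40, [0, 0, -0.03], 0],
    [40, [0, 0, -0.1], 0],
    [40, [0, 0, -0.2], 0],
    [40, [0, 0, -0.32], 0],
    [40, [0, 0, -0.44], 0],
    [40, [0, 0, -0.56], 0],
    [40, [0, 0, -0.56], 0],
    [40, [0, 0, -0.56], 0]
  ]
}}

```text
time_s: 6.85
eef_pos: [0.5198, -0.2898, 0.2508]
eef_rot: [0.002, 0.5, 0.866, -0.0]
wrist_force: [0.7, 0.2, -1.5]
opening: 0.53
grasp_force: 61.5
```

Run:
```python
from h import *
c=cam("wrist");save(c,"w2");print(c["obs"]["eef_pos"],c["obs"]["opening"],c["obs"]["grasp_force"],c["obs"]["wrist_force"])
for d in masks_of(c,"cup_middle")[:2]:
    W=pts(c);p=W[d["mask"]&(c["range_z"]>0)];p=p[(p[:,2]>.18)]
    print(d["rect"],d["conf"],np.round(np.percentile(p,[2,50,98],axis=0)*1000,1) if len(p) else 0)
legs([(.47,-.05,.28,30),(.55,.02,.20,30)])
```

```text
[ 0.51984277 -0.28982988  0.25084235] 0.529930440978358 61.45429685711861 [ 0.6958822   0.2016929  -1.50689392]
[321.0, 261.2, 93.3, 100.5] 0.65 [[ 496.2 -308.3  237.4]
 [ 520.6 -292.3  250.5]
 [ 538.8 -264.6  262.8]]
[0.5773, 0.1938, -0.0823] 0.0002 dist 0.246 rows 4.9
[0.0516, 0.2607, 0.2] -0.0 dist 0.133 rows 2.7
```

View pics/w2.png

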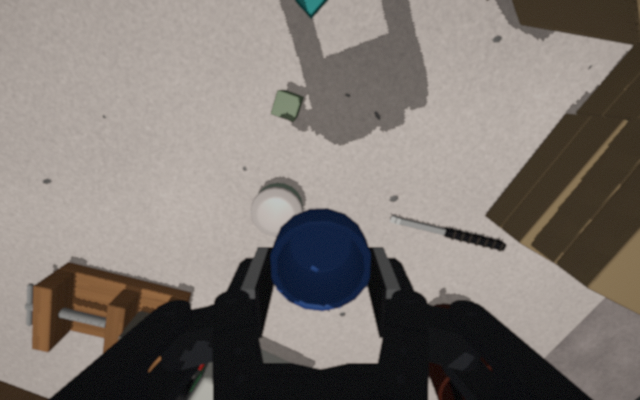

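Run:
```python
from h import *
from scipy.optimize import least_squares
c=cam("wrist");W=pts(c);d=masks_of(c,"cup_middle")[0]
p=W[d["mask"]&(c["range_z"]>0)];t=p[p[:,2]>.259];t=t[np.abs(t[:,2]-np.percentile(t[:,2],90))<.004]
f=least_squares(lambda v:np.hypot(t[:,0]-v[0],t[:,1]-v[1])-.022,t[:,:2].mean(0),loss="soft_l1",f_scale=.001)
e=cv2.minEnclosingCircle((t[:,:2]*1000).astype(np.float32))
print(f.x*1000,e,np.percentile(t[:,2],[5,50,95]),c["obs"]["eef_pos"]*1000)
# rim tilt
q=t-t.mean(0);print(np.linalg.svd(q,full_matrices=False)[2][2])
legs([(.48,-.08,.28,30),(.585,-.01,.27,30)])
```

```text
[ 516.99682345 -286.50927639] ((516.9905395507812, -286.01300048828125), 23.370529174804688) [0.25901428 0.25921154 0.25975447] [ 518.45548205 -288.72968873  247.08560666]
[8.03739247e-04 1.73111276e-04 9.99999662e-01]
[0.4994, 0.1782, -0.0848] 0.0002 dist 0.215 rows 4.3
[0.0203, 0.3148, 0.025] -0.0 dist 0.127 rows 2.5
```

Request:
{"name": "play_rows", "arguments": {
  "plan": [
    [40, [0.5, 0.178, -0.085], 0],
    [40, [0.5, 0.178, -0.085], 0],
    [40, [0.5, 0.178, -0.085], 0],
    [40, [0.5, 0.178, -0.085], 0],
    [40, [0.5, 0.178, -0.085], 0],
    [40, [0.52, 0.493, -0.06], 0],
    [40, [0.52, 0.493, -0.06], 0],
    [40, [0.52, 0.493, -0.06], 0],
    [40, [0.52, 0.493, -0.06], 0],
    [40, [0.52, 0.493, -0.06], 0]
  ]
}}

```text
time_s: 8.05
eef_pos: [0.5852, -0.0106, 0.27]
eef_rot: [-0.002, 0.499, 0.866, -0.001]
wrist_force: [0.1, -0.3, -0.8]
opening: 0.53
grasp_force: 61.7
```

Run:
```python
from h import *
from scipy.optimize import least_squares
cam("wrist");c=cam("wrist");save(c,"w3");print(c["obs"]["eef_pos"],c["obs"]["opening"])
rimfit(c,"cup_large",.046,.033)
np.save("w3.npy",pts(c))
```

```text
[ 0.58497202 -0.01101407  0.27054715] 0.5368366983200752
cup_large 0.72 [396. 183. 177. 143.] enc 626.9 1.3 52.8 fit [640.5   5.5] ztop 164.7 rgb [138. 122.  98.] 508
cup_large 0.67 [329.  89.  63.  59.] enc 553.6 63.2 32.8 fit [553.5  63.2] ztop 46.9 rgb [35. 53. 91.] 691
```

View pics/w3.png

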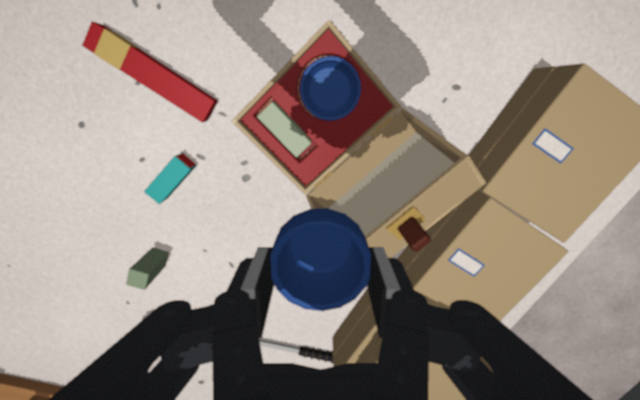

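Run:
```python
from h import *
legs([(.555,.061,.11,30),(.555,.061,.05,30),(.555,.061,.0475,30)])
```

```text
[0.1942, 0.0254, 0.4038] -0.0002 dist 0.18 rows 3.6
[0.0, 0.0, 0.15] -0.0 dist 0.06 rows 1.2
[0.0, 0.0, 0.0063] -0.0 dist 0.003 rows 0.1
```

Request:
{"name": "play_rows", "arguments": {
  "plan": [
    [40, [0.1942, 0.0254, 0.05], 0],
    [40, [0.1942, 0.0254, 0.05], 0],
    [40, [0.1942, 0.0254, 0.16], 0],
    [40, [0.1942, 0.0254, 0.28], 0],
    [40, [0.1942, 0.0254, 0.37], 0],
    [40, [0.1942, 0.0254, 0.4038], 0],
    [40, [0.1942, 0.0254, 0.4038], 0],
    [40, [0.1942, 0.0254, 0.4038], 0],
    [40, [0.1942, 0.0254, 0.4038], 0]
  ]
}}

```text
time_s: 9.1
eef_pos: [0.5576, 0.0614, 0.113]
eef_rot: [0.002, 0.5, 0.866, 0.001]
wrist_force: [0.6, 0.6, 0.1]
opening: 0.529
grasp_force: 61.7
```

Run:
```python
from h import *
c=cam("wrist");save(c,"w4");print(c["obs"]["eef_pos"])
legs([(.555,.061,.11,30),(.555,.061,.052,30),(.555,.061,.048,30)])
```

```text
[0.55759766 0.0613971  0.11303278]
[0.002, -0.0059, 0.0071] 0.0001 dist 0.004 rows 0.1
[0.0, 0.0, 0.145] -0.0 dist 0.058 rows 1.2
[0.0, 0.0, 0.01] -0.0 dist 0.004 rows 0.1
```

View pics/w4.png

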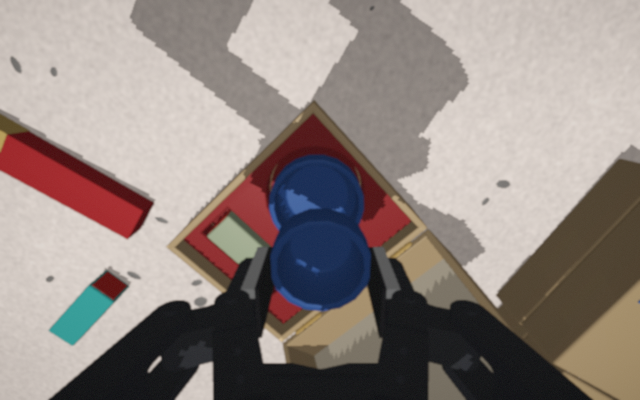

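Request:
{"name": "play_rows", "arguments": {
  "plan": [
    [40, [0, 0, 0], 0],
    [40, [0, 0, 0], 0],
    [40, [0, 0, 0], 0]
  ]
}}

```text
time_s: 9.45
eef_pos: [0.5559, 0.0618, 0.1108]
eef_rot: [0.0, 0.5, 0.866, 0.0]
wrist_force: [0.4, 0.7, -1.2]
opening: 0.53
grasp_force: 61.7
```

Request:
{"name": "play_rows", "arguments": {
  "plan": [
    [40, [0, -0.002, 0.04], 0],
    [40, [0, -0.002, 0.075], 0],
    [40, [0, -0.002, 0.105], 0],
    [40, [0, -0.002, 0.13], 0],
    [40, [0, -0.002, 0.145], 0],
    [40, [0, -0.002, 0.15], 0],
    [40, [0, -0.002, 0.153], 0],
    [40, [0, -0.002, 0.154], 0],
    [40, [0, -0.002, 0.155], 0],
    [40, [0, -0.002, 0.155], 0]
  ]
}}

```text
time_s: 10.45
eef_pos: [0.5552, 0.0614, 0.0488]
eef_rot: [0.0, 0.5, 0.866, 0.0]
wrist_force: [0.6, -0.5, -1.1]
opening: 0.534
grasp_force: 61.7
```

Request:
{"name": "play_rows", "arguments": {
  "plan": [
    [40, [0, 0, 0], 0],
    [40, [0, 0, 0.001], 0],
    [40, [0, 0, 0.002], 0],
    [40, [0, 0, 0.002], 0],
    [40, [0, 0, 0.002], 0]
  ]
}}

```text
time_s: 10.95
eef_pos: [0.5549, 0.0614, 0.0475]
eef_rot: [-0.0, 0.5, 0.866, -0.0]
wrist_force: [1.0, -0.5, -1.0]
opening: 0.534
grasp_force: 61.7
```

Continue down in small steps until contact shows.

Request:
{"name": "play_rows", "arguments": {
  "plan": [
    [40, [0, 0, 0.001], 0],
    [40, [0, 0, 0.002], 0],
    [40, [0, 0, 0.002], 0],
    [40, [0, 0, 0.002], 0]
  ]
}}

```text
time_s: 11.35
eef_pos: [0.555, 0.0615, 0.0469]
eef_rot: [0.0, 0.5, 0.866, 0.0]
wrist_force: [-0.5, 0.0, 2.3]
opening: 0.535
grasp_force: 61.9
```

Request:
{"name": "play_rows", "arguments": {
  "plan": [
    [40, [0, 0, 0.001], 0],
    [40, [0, 0, 0.0015], 0],
    [40, [0, 0, 0.0015], 0],
    [40, [0, 0, 0.0015], 0]
  ]
}}

```text
time_s: 11.75
eef_pos: [0.555, 0.0614, 0.0468]
eef_rot: [0.0, 0.5, 0.866, -0.0]
wrist_force: [-2.9, -0.5, 6.4]
opening: 0.531
grasp_force: 62.4
```

Request:
{"name": "play_rows", "arguments": {
  "plan": [
    [49, [0, 0, 0], 0],
    [52, [0, 0, 0], 0],
    [56, [0, 0, 0], 0],
    [60, [0, 0, 0], 0],
    [64, [0, 0, 0], 0],
    [64, [0, 0, 0], 0],
    [64, [0, 0, -0.05], 0],
    [64, [0, 0, -0.15], 0],
    [64, [0, 0, -0.27], 0],
    [64, [0, 0, -0.39], 0]
  ]
}}

```text
time_s: 12.75
eef_pos: [0.5544, 0.0615, 0.2034]
eef_rot: [-0.001, 0.5, 0.866, -0.0]
wrist_force: [1.2, -0.3, 0.1]
opening: 0.747
grasp_force: 0.0
```

Run:
```python
from h import *
legs([(.45,.24,.26,45),(.48,.31,.21,45)])
```

```text
[0.517, -0.0025, -0.1415] -0.0831 dist 0.214 rows 4.3
[0.0707, 0.1768, 0.125] -0.0 dist 0.091 rows 1.8
```

Request:
{"name": "play_rows", "arguments": {
  "plan": [
    [60, [0.517, -0.0025, -0.1415], -0.0831],
    [60, [0.517, -0.0025, -0.1415], -0.0831],
    [60, [0.517, -0.0025, -0.1415], -0.0831],
    [60, [0.517, -0.0025, -0.1415], -0.0831],
    [60, [0.517, -0.0025, -0.1415], -0.0831],
    [60, [0.517, -0.0025, -0.1415], -0.0831]
  ]
}}

```text
time_s: 13.35
eef_pos: [0.4499, 0.2417, 0.2597]
eef_rot: [0.001, 0.381, 0.925, 0.001]
wrist_force: [0.6, -0.5, 0.2]
opening: 0.705
grasp_force: 0.0
```

Request:
{"name": "play_rows", "arguments": {
  "plan": [
    [60, [0.0707, 0.1768, 0.125], 0],
    [60, [0.0707, 0.1768, 0.125], 0],
    [60, [0.0707, 0.1768, 0.125], 0],
    [60, [0.0707, 0.1768, 0.125], 0],
    [60, [0.0707, 0.1768, 0.125], 0],
    [60, [0.0707, 0.1768, 0.125], 0]
  ]
}}

```text
time_s: 13.95
eef_pos: [0.4814, 0.3089, 0.21]
eef_rot: [0.001, 0.383, 0.924, 0.001]
wrist_force: [0.8, -0.1, -0.1]
opening: 0.706
grasp_force: 0.0
```

Run:
```python
from h import *
c=cam("wrist");save(c,"w5");print(c["obs"]["eef_pos"],c["obs"]["opening"],c["obs"]["time_s"])
rimfit(c,"cup_small",.036,.0155)
```

```text
[0.48138081 0.3089047  0.20997351] 0.7058257218526333 13.95
cup_small 0.67 [333. 143.  35.  36.] enc 468.1 338.0 15.5 fit [468.2 338.4] ztop 37.2 rgb [26. 37. 60.] 342
cup_small 0.67 [284.  87.  32.  35.] enc 398.8 343.5 15.3 fit [398.8 343.6] ztop 37.0 rgb [151. 132.  53.] 398
```

View pics/w5.png

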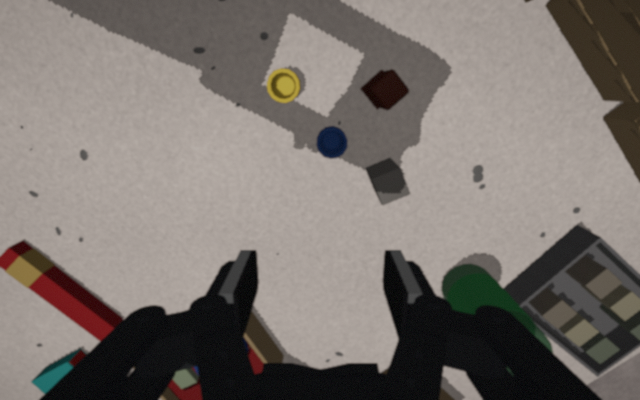

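Run:
```python
from h import *
legs([(.4682,.3382,.09,45),(.4682,.3382,.025,45)])
```

```text
[0.0742, 0.028, 0.3001] -0.0004 dist 0.124 rows 2.5
[0.0, 0.0, 0.1625] -0.0 dist 0.065 rows 1.3
```

Request:
{"name": "play_rows", "arguments": {
  "plan": [
    [46, [0.074, 0.028, 0.1], 0],
    [46, [0.074, 0.028, 0.2], 0],
    [46, [0.074, 0.028, 0.3], 0],
    [46, [0.074, 0.028, 0.3], 0],
    [46, [0.074, 0.028, 0.3], 0],
    [46, [0.074, 0.028, 0.3], 0],
    [46, [0.074, 0.028, 0.3], 0],
    [46, [0.074, 0.028, 0.3], 0]
  ]
}}

```text
time_s: 14.85
eef_pos: [0.4689, 0.3393, 0.0909]
eef_rot: [0.001, 0.383, 0.924, 0.001]
wrist_force: [0.5, 0.3, 0.9]
opening: 0.542
grasp_force: 0.0
```

Run:
```python
from h import *
c=cam("wrist");o=get_obs();print(o["eef_pos"]);rimfit(c,"cup_small",.036,.0155)
legs([(.4682,.3382,.025,45)])
```

```text
[0.46857257 0.33913036 0.09038651]
cup_small 0.97 [244. 138.  49.  49.] enc 398.6 343.7 15.4 fit [398.7 344. ] ztop 37.1 rgb [129. 111.  43.] 965
cup_small 0.71 [318. 214.  47.  51.] enc 468.2 338.2 15.7 fit [467.7 338.7] ztop 37.1 rgb [29. 43. 71.] 790
[-0.0013, -0.0017, 0.1625] -0.0001 dist 0.065 rows 1.3
```

Request:
{"name": "play_rows", "arguments": {
  "plan": [
    [46, [0, -0.0015, 0.05], 0],
    [46, [0, -0.0015, 0.1], 0],
    [46, [0, -0.0015, 0.14], 0],
    [46, [0, -0.0015, 0.16], 0],
    [46, [0, -0.0015, 0.163], 0],
    [46, [0, -0.0015, 0.163], 0],
    [46, [0, -0.0015, 0.163], 0]
  ]
}}

```text
time_s: 15.65
eef_pos: [0.4679, 0.3387, 0.0245]
eef_rot: [0.001, 0.383, 0.924, 0.001]
wrist_force: [0.5, 0.1, -0.3]
opening: 0.535
grasp_force: 0.0
```

Request:
{"name": "play_rows", "arguments": {
  "plan": [
    [24, [0, 0, 0], 0],
    [24, [0, 0, 0], 0],
    [24, [0, 0, 0], 0],
    [24, [0, 0, 0], 0],
    [24, [0, 0, 0], 0],
    [24, [0, 0, 0], 0],
    [24, [0, 0, 0], 0]
  ]
}}

```text
time_s: 16.35
eef_pos: [0.4681, 0.3389, 0.0248]
eef_rot: [0.001, 0.383, 0.924, 0.001]
wrist_force: [0.3, -0.5, 6.0]
opening: 0.322
grasp_force: 59.7
```

Request:
{"name": "play_rows", "arguments": {
  "plan": [
    [24, [0, 0, -0.03], 0],
    [24, [0, 0, -0.1], 0],
    [24, [0, 0, -0.2], 0],
    [24, [0, 0, -0.32], 0],
    [24, [0, 0, -0.44], 0],
    [24, [0, 0, -0.58], 0],
    [24, [0, 0, -0.58], 0],
    [24, [0, 0, -0.58], 0]
  ]
}}

```text
time_s: 17.15
eef_pos: [0.4681, 0.3388, 0.2584]
eef_rot: [0.002, 0.383, 0.924, 0.002]
wrist_force: [-0.3, 0.0, -0.2]
opening: 0.325
grasp_force: 59.2
```

```bash
cat >> h.py <<'E'
def held(c,label,rad):
    from scipy.optimize import least_squares
    W=pts(c);tz=c["obs"]["eef_pos"][2]
    for d in masks_of(c,label)[:4]:
        p=W[d["mask"]&(c["range_z"]>0)];p=p[np.abs(p[:,2]-tz)<.03]
        if len(p)<40: continue
        t=p[p[:,2]>np.percentile(p[:,2],97)-.004]
        f=least_squares(lambda v:np.hypot(t[:,0]-v[0],t[:,1]-v[1])-(rad-.002),t[:,:2].mean(0),loss="soft_l1",f_scale=.001)
        print("held",d["conf"],"fit-TCP mm",(f.x-c["obs"]["eef_pos"][:2])*1000,"enc",cv2.minEnclosingCircle((t[:,:2]*1000).astype(np.float32)),"rim-TCP",(np.percentile(p[:,2],97)-tz)*1000)
E
python3 - <<'E'
from h import *
cam("wrist");c=cam("wrist");print(c["obs"]["eef_pos"]*1000,c["obs"]["opening"],c["obs"]["grasp_force"]);held(c,"cup_small",.0155)
legs([(.58,.0,.28,30)])
E
```

```text
[466.93764192 338.29264132 255.82442343] 0.3261416951623876 59.19924246962182
held 0.82 fit-TCP mm [-0.35041288  0.20717387] enc ((467.09014892578125, 338.00994873046875), 15.715662002563477) rim-TCP 12.071268234348121
[-0.7988, -0.3955, -0.0665] 0.0833 dist 0.358 rows 7.2
```

Request:
{"name": "play_rows", "arguments": {
  "plan": [
    [24, [-0.799, -0.3955, -0.0665], 0.0833],
    [24, [-0.799, -0.3955, -0.0665], 0.0833],
    [24, [-0.799, -0.3955, -0.0665], 0.0833],
    [24, [-0.799, -0.3955, -0.0665], 0.0833],
    [24, [-0.799, -0.3955, -0.0665], 0.0833],
    [24, [-0.799, -0.3955, -0.0665], 0.0833],
    [24, [-0.799, -0.3955, -0.0665], 0.0833],
    [24, [-0.799, -0.3955, -0.0665], 0.0833],
    [24, [-0.799, -0.3955, -0.0665], 0.0833],
    [24, [-0.799, -0.3955, -0.0665], 0.0833]
  ]
}}

```text
time_s: 18.3
eef_pos: [0.5803, 0.0016, 0.2804]
eef_rot: [-0.002, 0.5, 0.866, -0.0]
wrist_force: [0.4, 0.5, -0.7]
opening: 0.326
grasp_force: 59.3
```

Run:
```python
from h import *
cam("wrist");c=cam("wrist");save(c,"w6");print(c["obs"]["eef_pos"],c["obs"]["time_s"])
rimfit(c,"cup_middle",.058,.024);rimfit(c,"cup_large",.046,.033);held(c,"cup_small",.0155)
W=pts(c);m=(np.hypot(W[...,0]-.5535,W[...,1]-.0632)<.032)&(W[...,2]<.1)
p=W[m];t=p[(p[:,2]>.053)];q=t-t.mean(0)
print(len(t),t.mean(0),np.linalg.svd(q,full_matrices=False)[2][2],cv2.minEnclosingCircle((t[:,:2]*1000).astype(np.float32)),np.percentile(t[:,2],[5,50,95]))
cv2.imwrite("pics/w6c.png",cv2.resize(c["image"][0:260,180:520,::-1],None,fx=2,fy=2))
```

```text
[0.58035045 0.00204932 0.28083264] 18.35
cup_middle 0.88 [329. 105.  42.  40.] enc 554.2 63.3 23.7 fit [554.2  63.3] ztop 59.2 rgb [26. 43. 78.] 454
cup_middle 0.26 [389. 194. 166. 136.] enc 627.6 4.9 52.7 fit [649.6   5. ] ztop 162.7 rgb [132. 117.  94.] 480
cup_large 0.55 [327. 100.  59.  56.] enc 553.9 63.3 32.9 fit [553.7  63.4] ztop 47.5 rgb [29. 43. 77.] 636
held 0.98 fit-TCP mm [-0.18982911  0.1779791 ] enc ((580.667724609375, 1.6325961351394653), 15.721916198730469) rim-TCP 12.117237547714211
501 [0.55429795 0.06359844 0.05791646] [ 0.00575324 -0.00192578  0.9999816 ] ((554.1702880859375, 63.08220672607422), 23.853771209716797) [0.05628646 0.05795013 0.05946977]
```

View pics/w6c.png

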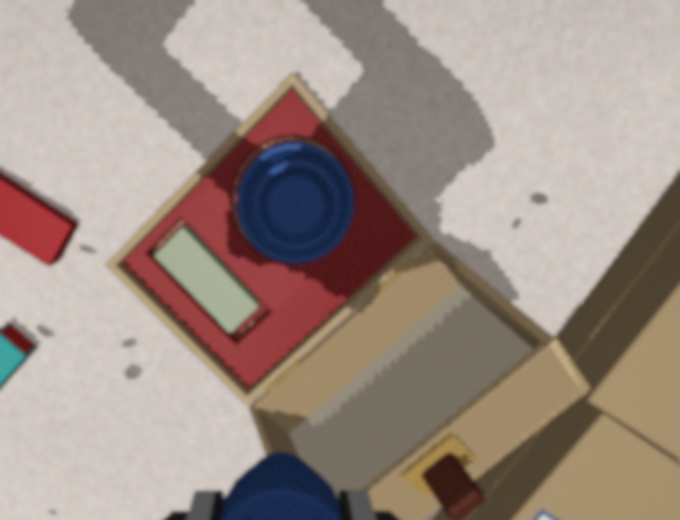

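The middle cup sits concentric in the large one (crop (295,200)), and the seal lies in its groove.

Run:
```python
from h import *
legs([(.5544,.0631,.11,30)])
```

```text
[0.1655, 0.0193, 0.4302] 0.0006 dist 0.185 rows 3.7
```

Request:
{"name": "play_rows", "arguments": {
  "plan": [
    [24, [0.1655, 0.0193, 0.05], 0],
    [24, [0.1655, 0.0193, 0.05], 0],
    [24, [0.1655, 0.0193, 0.16], 0],
    [24, [0.1655, 0.0193, 0.28], 0],
    [24, [0.1655, 0.0193, 0.38], 0],
    [24, [0.1655, 0.0193, 0.42], 0],
    [24, [0.1655, 0.0193, 0.43], 0],
    [24, [0.1655, 0.0193, 0.43], 0],
    [24, [0.1655, 0.0193, 0.43], 0],
    [24, [0.1655, 0.0193, 0.43], 0]
  ]
}}

```text
time_s: 19.55
eef_pos: [0.5562, 0.0617, 0.112]
eef_rot: [0.002, 0.5, 0.866, 0.001]
wrist_force: [0.5, -0.8, -0.3]
opening: 0.325
grasp_force: 59.3
```

Request:
{"name": "play_rows", "arguments": {
  "plan": [
    [24, [0, 0, 0], 0],
    [24, [0, 0, 0], 0],
    [24, [0, 0, 0], 0]
  ]
}}

```text
time_s: 19.85
eef_pos: [0.555, 0.0616, 0.1106]
eef_rot: [0.0, 0.5, 0.866, 0.0]
wrist_force: [0.4, -0.2, 0.1]
opening: 0.321
grasp_force: 59.3
```

Run:
```python
from h import *
legs([(.5544,.0631,.061,30)])
```

```text
[0.004, 0.0004, 0.1239] -0.0 dist 0.05 rows 1.0
```

Request:
{"name": "play_rows", "arguments": {
  "plan": [
    [24, [0.0035, 0, 0.03], 0],
    [24, [0.0035, 0, 0.06], 0],
    [24, [0.0035, 0, 0.085], 0],
    [24, [0.0035, 0, 0.105], 0],
    [24, [0.0035, 0, 0.117], 0],
    [24, [0.0035, 0, 0.121], 0],
    [24, [0.0035, 0, 0.123], 0],
    [24, [0.0035, 0, 0.124], 0],
    [24, [0.0035, 0, 0.124], 0],
    [24, [0.0035, 0, 0.124], 0]
  ]
}}

```text
time_s: 20.85
eef_pos: [0.5544, 0.0629, 0.0609]
eef_rot: [0.0, 0.5, 0.866, 0.0]
wrist_force: [0.4, -0.5, -0.6]
opening: 0.322
grasp_force: 59.3
```

Request:
{"name": "play_rows", "arguments": {
  "plan": [
    [24, [0, 0, 0.001], 0],
    [24, [0, 0, 0.002], 0],
    [24, [0, 0, 0.003], 0],
    [24, [0, 0, 0.003], 0],
    [24, [0, 0, 0.003], 0]
  ]
}}

```text
time_s: 21.35
eef_pos: [0.5541, 0.0629, 0.0593]
eef_rot: [-0.0, 0.5, 0.866, -0.0]
wrist_force: [-0.0, -0.3, -0.8]
opening: 0.32
grasp_force: 59.3
```

Request:
{"name": "play_rows", "arguments": {
  "plan": [
    [24, [0, 0, 0.001], 0],
    [24, [0, 0, 0.002], 0],
    [24, [0, 0, 0.0025], 0],
    [24, [0, 0, 0.0025], 0],
    [24, [0, 0, 0.0025], 0]
  ]
}}

```text
time_s: 21.85
eef_pos: [0.5543, 0.0629, 0.0588]
eef_rot: [0.0, 0.5, 0.866, 0.0]
wrist_force: [-2.1, -1.0, 4.8]
opening: 0.325
grasp_force: 59.9
```

Request:
{"name": "play_rows", "arguments": {
  "plan": [
    [30, [0, 0, 0], 0],
    [33, [0, 0, 0], 0],
    [37, [0, 0, 0], 0],
    [42, [0, 0, 0], 0],
    [46, [0, 0, 0], 0],
    [46, [0, 0, 0], 0],
    [46, [0, 0, -0.05], 0],
    [46, [0, 0, -0.15], 0],
    [46, [0, 0, -0.27], 0],
    [46, [0, 0, -0.39], 0]
  ]
}}

```text
time_s: 22.85
eef_pos: [0.5535, 0.0629, 0.2156]
eef_rot: [-0.001, 0.5, 0.866, -0.0]
wrist_force: [1.9, 0.1, -0.5]
opening: 0.538
grasp_force: 0.0
```

Run:
```python
from h import *
W=np.load("w3.npy")
p=W[222:245,402:428].reshape(-1,3);p=p[p[:,2]>.155];print("tab-ish",np.percentile(p,[5,50,95],axis=0)*1000)
legs([(.62,.0,.29,73)])
```

```text
tab-ish [[663.78544901  -8.54937639 157.32729208]
 [668.87695837  -1.015694   166.92749984]
 [675.63883875   5.74337696 175.12669842]]
[-0.2194, 0.0652, -0.186] -0.2389 dist 0.118 rows 5.0
```

Request:
{"name": "play_rows", "arguments": {
  "plan": [
    [46, [-0.1, 0.03, -0.18], -0.05],
    [46, [-0.2194, 0.0652, -0.186], -0.2389],
    [46, [-0.2194, 0.0652, -0.186], -0.2389],
    [46, [-0.2194, 0.0652, -0.186], -0.2389],
    [46, [-0.2194, 0.0652, -0.186], -0.2389],
    [46, [-0.2194, 0.0652, -0.186], -0.2389],
    [46, [-0.2194, 0.0652, -0.186], -0.2389],
    [46, [-0.2194, 0.0652, -0.186], -0.2389]
  ]
}}

```text
time_s: 23.65
eef_pos: [0.6205, 0.0001, 0.2887]
eef_rot: [-0.0, 0.149, 0.989, 0.0]
wrist_force: [0.5, -0.2, -0.4]
opening: 0.54
grasp_force: 0.0
```

Run:
```python
from h import *
cam("wrist");c=cam("wrist");save(c,"w7");W=pts(c);np.save("w7.npy",W);np.save("w7i.npy",c["image"]);print(c["obs"]["eef_pos"],c["obs"]["eef_rot"],c["obs"]["time_s"])
rimfit(c,"cup_small",.07,.0155)
for l in ["lid_tab","lid","case"]:
    for d in masks_of(c,l)[:2]:
        p=W[d["mask"]&(c["range_z"]>0)]
        if len(p)>10: print(l,d["conf"],np.round(d["rect"]),np.round(np.percentile(p,[2,50,98],axis=0)*1000))
```

```text
[6.20487536e-01 1.18086432e-04 2.88704443e-01] [-7.08510477e-05  1.48822584e-01  9.88863910e-01 -1.54382942e-05] 23.7
cup_small 0.66 [359.  88.  31.  33.] enc 554.1 61.7 14.7 fit [554.3  61.8] ztop 71.3 rgb [26. 43. 77.] 268
lid 0.68 [335. 200. 157. 108.] [[604. -66.  33.]
 [655.   3.  87.]
 [694.  76. 166.]]
case 0.75 [334. 143. 164. 220.] [[490. -65.   6.]
 [626.  14.  41.]
 [692. 106. 154.]]
```

View pics/w7.png

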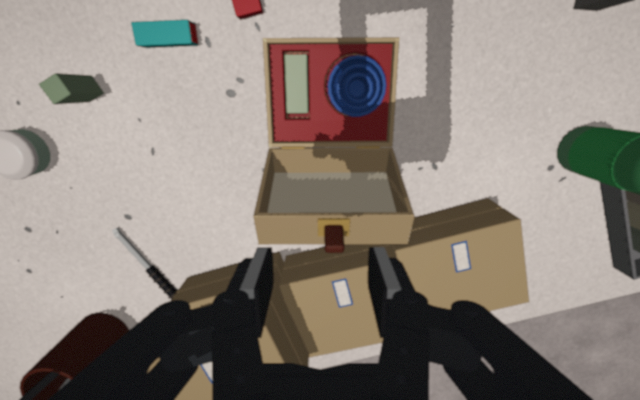

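Run:
```python
from h import *
W=np.load("w7.npy");I=np.load("w7i.npy").astype(int)
def plane(p,n=3):
    for _ in range(n):
        m=np.median(p,0) if _==0 else p.mean(0);v=np.linalg.svd(p-m,full_matrices=False)[2][2]
        r=abs((p-m)@v);p=p[r<max(.0025,2*np.median(r))]
    return v*np.sign(v[2]),p.mean(0),len(p)
f=np.concatenate([W[218:238,266:314].reshape(-1,3),W[218:238,354:404].reshape(-1,3)])
f=f[(f[:,2]>.12)]
v,m,n=plane(f);print("front wall plane n",v,m,n,"theta",np.degrees(np.arctan2(v[2],-(v[0]*np.cos(.3)-v[1]*np.sin(.3)))), "yaw",np.degrees(np.arctan2(v[1],v[0])))
cl=W[182:208,290:385].reshape(-1,3);v2,m2,n2=plane(cl);print("ceiling plane",v2,m2,n2,"yaw",np.degrees(np.arctan2(v2[1],v2[0])))
# base rim
b=W[30:150,255:405].reshape(-1,3);r=b[(b[:,2]>.036)&(b[:,2]<.045)&(np.hypot(b[:,0]-.554,b[:,1]-.063)>.036)&(b[:,0]<.63)]
print("rim rect",cv2.minAreaRect((r[:,:2]*1000).astype(np.float32)),len(r))
# tab
s=(I.sum(-1)<150);s[:224]=0;s[254:]=0;s[:,:318]=0;s[:,352:]=0
t=W[s];t=t[t[:,2]>.12];print("tab",len(t),np.percentile(t,[2,50,98],axis=0)*1000)
```

```text
front wall plane n [ 0.35841237 -0.10716081  0.92739265] [ 0.6640534  -0.0041528   0.14682391] 1579 theta 111.96715065159613 yaw -16.646005619150767
ceiling plane [-0.89144798  0.26784565  0.36548489] [0.66024461 0.0080032  0.07304019] 2427 yaw 163.2765087928984
rim rect ((554.2069702148438, 32.711029052734375), (150.38157653808594, 122.4455337524414), 73.1458511352539) 2468
tab 438 [[661.68538875 -10.30333109 152.86269587]
 [668.02491749  -1.93823099 166.44435844]
 [678.03761606   6.29327089 175.4519851 ]]
```

```bash
cat > arc.py <<'E'
import numpy as np
def P(t,r=.146,o=.014): return np.array([-r*np.cos(t)+o*np.sin(t), r*np.sin(t)+o*np.cos(t)])  # case x rel. hinge, z
def arc(ts):
    p0=P(ts[0])
    for t in ts[1:]:
        d=P(t)-p0;print([round(-d[0]/.4,4),0,round(-d[1]/.4,4)],end=", ")
    print()
E
python3 - <<'E'
from h import *; from arc import *
W=np.load("w7.npy");m=(W[...,0]>.66)&(W[...,0]<.76)&(abs(W[...,1])<.09)&(W[...,2]<.2);q=W[m]
for lo in np.arange(.66,.76,.02):
    s=q[(q[:,0]>lo)&(q[:,0]<lo+.02)];print(round(lo,2),np.percentile(s[:,2],[50,98]) if len(s) else 0)
d=P(1.95);x=.6121+.9576*d[0];y=.0154-.2882*d[0];z=.04+d[1]-.019;print(x,y,z)
legs([(x,y,z+.06,73.25),(x,y,z,73.25)])
for k in range(4): arc(np.linspace(1.95-.4875*k,1.95-.4875*(k+1),11))
E
```

```text
0.66 [0.13834106 0.17422013]
0.68 [0.1408819  0.14816624]
0.7 [0.13867087 0.14087929]
0.72 [0.00060939 0.00194659]
0.74 [0.05774368 0.08125   ]
0.6763088394821187 -0.0039243395350319794 0.1514455867516469
[-0.1361, 0.0314, 0.1934] -0.0015 dist 0.095 rows 1.9
[0.0, 0.0, 0.15] -0.0 dist 0.06 rows 1.2
[np.float64(0.0161), 0, np.float64(-0.0078)], [np.float64(0.0325), 0, np.float64(-0.0148)], [np.float64(0.0493), 0, np.float64(-0.0209)], [np.float64(0.0664), 0, np.float64(-0.0263)], [np.float64(0.0837), 0, np.float64(-0.0308)], [np.float64(0.1012), 0, np.float64(-0.0345)], [np.float64(0.1188), 0, np.float64(-0.0373)], [np.float64(0.1366), 0, np.float64(-0.0392)], [np.float64(0.1544), 0, np.float64(-0.0403)], [np.float64(0.1723), 0, np.float64(-0.0405)], 
[np.float64(0.0179), 0, np.float64(0.0007)], [np.float64(0.0357), 0, np.float64(0.0022)], [np.float64(0.0534), 0, np.float64(0.0046)], [np.float64(0.071), 0, np.float64(0.0079)], [np.float64(0.0883), 0, np.float64(0.012)], [np.float64(0.1055), 0, np.float64(0.0169)], [np.float64(0.1224), 0, np.float64(0.0227)], [np.float64(0.139), 0, np.
[... 302 characters left out ...]
25), 0, np.float64(0.052)], [np.float64(0.0853), 0, np.float64(0.0644)], [np.float64(0.0975), 0, np.float64(0.0774)], [np.float64(0.1091), 0, np.float64(0.091)], [np.float64(0.12), 0, np.float64(0.1052)], [np.float64(0.1302), 0, np.float64(0.1199)], 
[np.float64(0.0095), 0, np.float64(0.0152)], [np.float64(0.0182), 0, np.float64(0.0308)], [np.float64(0.0262), 0, np.float64(0.0468)], [np.float64(0.0333), 0, np.float64(0.0631)], [np.float64(0.0397), 0, np.float64(0.0798)], [np.float64(0.0452), 0, np.float64(0.0968)], [np.float64(0.0499), 0, np.float64(0.1141)], [np.float64(0.0538), 0, np.float64(0.1315)], [np.float64(0.0568), 0, np.float64(0.1492)], [np.float64(0.0589), 0, np.float64(0.1669)],
```

Request:
{"name": "play_rows", "arguments": {
  "plan": [
    [42, [-0.136, 0.0314, 0], -0.002],
    [42, [-0.136, 0.0314, 0.1], -0.002],
    [42, [-0.136, 0.0314, 0.19], -0.002],
    [42, [-0.136, 0.0314, 0.1934], -0.002],
    [42, [-0.136, 0.0314, 0.1934], -0.002],
    [42, [-0.136, 0.0314, 0.1934], -0.002],
    [42, [-0.136, 0.0314, 0.1934], -0.002],
    [42, [-0.136, 0.0314, 0.1934], -0.002]
  ]
}}

```text
time_s: 24.75
eef_pos: [0.6772, -0.004, 0.2138]
eef_rot: [0.002, 0.145, 0.989, -0.0]
wrist_force: [-0.3, -0.6, -0.7]
opening: 0.492
grasp_force: 0.0
```

Run:
```python
from h import *
cam("wrist");c=cam("wrist");save(c,"w8");W=pts(c);o=c["obs"];I=c["image"].astype(int)
legs([(.6763,-.0039,.1515,73.25)])
s=(I.sum(-1)<150)&(W[...,2]>.155)&(W[...,2]<.185)&(np.hypot(W[...,0]-.672,W[...,1])<.025);t=W[s];print(o["eef_pos"],len(t),np.percentile(t,[2,50,98],axis=0)*1000)
v,u=np.nonzero(s);print(u.min(),u.max(),v.min(),v.max())
```

```text
[0.0012, -0.0001, 0.1532] 0.0006 dist 0.061 rows 1.2
[ 0.67694955 -0.00402235  0.21325569] 862 [[662.82687298 -10.36372315 156.08950269]
 [669.0889473   -2.20694569 169.08513064]
 [678.26097674   5.96941835 175.63283749]]
306 333 196 230
```

View pics/w8.png

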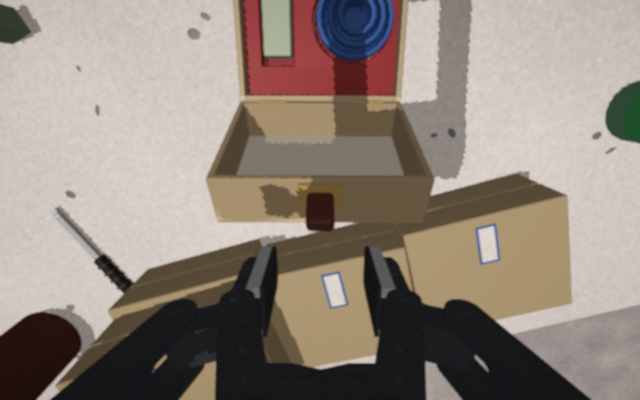

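Request:
{"name": "play_rows", "arguments": {
  "plan": [
    [42, [0.001, 0, 0.05], 0],
    [42, [0.001, 0, 0.1], 0],
    [42, [0.001, 0, 0.14], 0],
    [42, [0.001, 0, 0.15], 0],
    [42, [0.001, 0, 0.153], 0],
    [42, [0.001, 0, 0.153], 0],
    [42, [0.001, 0, 0.153], 0],
    [42, [0.001, 0, 0.153], 0]
  ]
}}

```text
time_s: 25.65
eef_pos: [0.6765, -0.0039, 0.1513]
eef_rot: [0.001, 0.145, 0.989, -0.0]
wrist_force: [-0.4, 0.1, 0.7]
opening: 0.491
grasp_force: 0.0
```

Request:
{"name": "play_rows", "arguments": {
  "plan": [
    [12, [0, 0, 0], 0],
    [12, [0, 0, 0], 0],
    [12, [0, 0, 0], 0],
    [12, [0, 0, 0], 0],
    [12, [0, 0, 0], 0],
    [12, [0, 0, 0], 0],
    [12, [0, 0, 0], 0],
    [12, [0, 0, 0], 0]
  ]
}}

```text
time_s: 26.45
eef_pos: [0.6761, -0.0041, 0.1509]
eef_rot: [0.0, 0.145, 0.989, -0.0]
wrist_force: [-2.7, -1.2, 5.4]
opening: 0.192
grasp_force: 59.0
```

Request:
{"name": "play_rows", "arguments": {
  "plan": [
    [12, [0.0161, 0, -0.0078], 0],
    [12, [0.0325, 0, -0.0148], 0],
    [12, [0.0493, 0, -0.0209], 0],
    [12, [0.0664, 0, -0.0263], 0],
    [12, [0.0837, 0, -0.0308], 0],
    [12, [0.1012, 0, -0.0345], 0],
    [12, [0.1188, 0, -0.0373], 0],
    [12, [0.1366, 0, -0.0392], 0],
    [12, [0.1544, 0, -0.0403], 0],
    [12, [0.1723, 0, -0.0405], 0]
  ]
}}

```text
time_s: 27.45
eef_pos: [0.6095, 0.0161, 0.1668]
eef_rot: [0.0, 0.145, 0.989, 0.0]
wrist_force: [3.5, -1.8, 5.8]
opening: 0.197
grasp_force: 59.6
```

Request:
{"name": "play_rows", "arguments": {
  "plan": [
    [12, [0.0179, 0, 0.0007], 0],
    [12, [0.0357, 0, 0.0022], 0],
    [12, [0.0534, 0, 0.0046], 0],
    [12, [0.071, 0, 0.0079], 0],
    [12, [0.0883, 0, 0.012], 0],
    [12, [0.1055, 0, 0.0169], 0],
    [12, [0.1224, 0, 0.0227], 0],
    [12, [0.139, 0, 0.0293], 0],
    [12, [0.1553, 0, 0.0367], 0],
    [12, [0.1712, 0, 0.0449], 0]
  ]
}}

```text
time_s: 28.45
eef_pos: [0.543, 0.0362, 0.1484]
eef_rot: [-0.001, 0.145, 0.99, 0.0]
wrist_force: [-0.1, -0.8, 7.0]
opening: 0.195
grasp_force: 61.3
```

Run:
```python
from h import *
from arc import *
c=cam("side");W=pts(c);o=get_obs();print(o["eef_pos"],o["wrist_force"],o["opening"])
d=P(.975);print("expect",.6121+.9576*d[0],.0154-.2882*d[0],.04+d[1]-.019)
for m in masks_of(c,"lid")[:2]:
    p=W[m["mask"]&(c["range_z"]>0)];a=(p-[.6121,.0154,.04])@np.array([[.9576,-.2882,0],[.2882,.9576,0],[0,0,1]]).T
    a=a[(abs(a[:,1])<.08)&(a[:,2]>.02)]
    v=np.linalg.svd(a-a.mean(0),full_matrices=False)[2][2];print(m["conf"],len(a),v,a.mean(0),np.percentile(a,[2,98],axis=0))
```

```text
[0.5415652  0.03658566 0.14756635] [-1.88116048 -0.85178998  7.52954691] 0.19297721318381286
expect 0.5447398214940136 0.03567276884442909 0.1497008284221104
0.67 1100 [ 0.81843061 -0.07569984  0.56959711] [-0.03311385 -0.05730194  0.08501786] [[-0.06515874 -0.07597099  0.0232467 ]
 [ 0.01658704  0.01158903  0.12034909]]
```

Request:
{"name": "play_rows", "arguments": {
  "plan": [
    [12, [0.0155, 0, 0.009], 0],
    [12, [0.0305, 0, 0.0186], 0],
    [12, [0.045, 0, 0.0291], 0],
    [12, [0.059, 0, 0.0402], 0],
    [12, [0.0725, 0, 0.052], 0],
    [12, [0.0853, 0, 0.0644], 0],
    [12, [0.0975, 0, 0.0774], 0],
    [12, [0.1091, 0, 0.091], 0],
    [12, [0.12, 0, 0.1052], 0],
    [12, [0.1302, 0, 0.1199], 0]
  ]
}}

```text
time_s: 29.55
eef_pos: [0.4927, 0.0514, 0.0996]
eef_rot: [-0.001, 0.145, 0.989, 0.0]
wrist_force: [-1.7, 3.7, 4.1]
opening: 0.195
grasp_force: 60.8
```

Request:
{"name": "play_rows", "arguments": {
  "plan": [
    [12, [0.0095, 0, 0.0152], 0],
    [12, [0.0182, 0, 0.0308], 0],
    [12, [0.0262, 0, 0.0468], 0],
    [12, [0.0333, 0, 0.0631], 0],
    [12, [0.0397, 0, 0.0798], 0],
    [12, [0.0452, 0, 0.0968], 0],
    [12, [0.0499, 0, 0.1141], 0],
    [12, [0.053, 0, 0.127], 0],
    [12, [0.055, 0, 0.138], 0],
    [12, [0.056, 0, 0.146], 0]
  ]
}}

```text
time_s: 30.55
eef_pos: [0.4722, 0.0575, 0.0412]
eef_rot: [-0.001, 0.145, 0.989, 0.0]
wrist_force: [-0.6, 5.6, 3.5]
opening: 0.192
grasp_force: 66.6
```

Request:
{"name": "play_rows", "arguments": {
  "plan": [
    [12, [0.0007, 0, 0.004], 0],
    [12, [0.001, 0, 0.007], 0],
    [12, [0.0015, 0, 0.01], 0],
    [12, [0.002, 0, 0.012], 0],
    [12, [0.002, 0, 0.013], 0],
    [12, [0.002, 0, 0.013], 0],
    [12, [0.002, 0, 0.013], 0]
  ]
}}

```text
time_s: 31.25
eef_pos: [0.4715, 0.0577, 0.0362]
eef_rot: [-0.0, 0.145, 0.989, 0.0]
wrist_force: [-0.7, 6.9, 2.1]
opening: 0.194
grasp_force: 67.1
```

Request:
{"name": "play_rows", "arguments": {
  "plan": [
    [12, [0, 0, 0.002], 0],
    [12, [0, 0, 0.004], 0],
    [12, [0, 0, 0.004], 0],
    [12, [0, 0, 0.004], 0]
  ]
}}

```text
time_s: 31.65
eef_pos: [0.4714, 0.0577, 0.0345]
eef_rot: [-0.001, 0.145, 0.989, 0.0]
wrist_force: [-0.8, 6.4, 2.5]
opening: 0.194
grasp_force: 67.4
```

Run:
```python
from h import *
o=get_obs();print(o["eef_pos"],o["wrist_force"])
c=cam("top");W=pts(c);A=(W-[.5546,.0327,0])@np.array([[.9576,-.2882,0],[.2882,.9576,0],[0,0,1]]).T
m=(abs(A[...,0])<.055)&(abs(A[...,1])<.07)&(A[...,2]>.06)&(A[...,2]<.1)
p=A[m];p=p[p[:,0]>-.02];k=np.linalg.lstsq(np.c_[p[:,:2],np.ones(len(p))],p[:,2],rcond=None)[0];print(len(p),k)
```

```text
[0.47135291 0.05772421 0.03454677] [-0.79654683  6.37095244  2.49946213]
1270 [-0.0478551  -0.00242298  0.08258536]
```

Request:
{"name": "play_rows", "arguments": {
  "plan": [
    [12, [0, 0, 0.002], 0],
    [12, [0, 0, 0.004], 0],
    [12, [0, 0, 0.005], 0],
    [12, [0, 0, 0.005], 0],
    [12, [0, 0, 0.005], 0]
  ]
}}

```text
time_s: 32.2
eef_pos: [0.4712, 0.0578, 0.0325]
eef_rot: [-0.001, 0.145, 0.989, 0.0]
wrist_force: [-2.2, 6.2, 2.4]
opening: 0.196
grasp_force: 67.6
```

Request:
{"name": "play_rows", "arguments": {
  "plan": [
    [12, [0, 0, 0.002], 0],
    [12, [0, 0, 0.004], 0],
    [12, [0, 0, 0.005], 0],
    [12, [0, 0, 0.005], 0],
    [12, [0, 0, 0.005], 0]
  ]
}}

```text
time_s: 32.7
eef_pos: [0.4711, 0.0578, 0.0304]
eef_rot: [-0.001, 0.145, 0.989, 0.0]
wrist_force: [-1.8, 6.2, 2.5]
opening: 0.193
grasp_force: 68.1
```

```bash
cat > lid.py <<'E'
from h import *
o=get_obs();print(o["eef_pos"],o["wrist_force"],o["time_s"])
for n in ["top","side"]:
    c=cam(n);W=pts(c);A=(W-[.5546,.0327,0])@np.array([[.9576,-.2882,0],[.2882,.9576,0],[0,0,1]]).T
    m=(abs(A[...,0])<.055)&(abs(A[...,1])<.07)&(A[...,2]>.07)&(A[...,2]<.095)
    p=A[m]
    for _ in range(3):
        k=np.linalg.lstsq(np.c_[p[:,:2],np.ones(len(p))],p[:,2],rcond=None)[0];r=abs(np.c_[p[:,:2],np.ones(len(p))]@k-p[:,2]);p=p[r<max(.002,2*np.median(r))]
    print(n,len(p),np.percentile(p[:,0],[1,99]),k)
E
python3 lid.py
```

```text
[0.47106575 0.05784308 0.03042042] [-1.83528544  6.23093899  2.53915808] 32.7
top 981 [-0.04539833  0.05399258] [-0.01163237 -0.00347702  0.08059916]
side 1470 [-0.05363082  0.05381021] [-0.01054702  0.00144648  0.07945606]
```

Request:
{"name": "play_rows", "arguments": {
  "plan": [
    [12, [0, 0, 0.002], 0],
    [12, [0, 0, 0.003], 0],
    [12, [0, 0, 0.004], 0],
    [12, [0, 0, 0.004], 0],
    [12, [0, 0, 0.004], 0]
  ]
}}

```text
time_s: 33.3
eef_pos: [0.471, 0.0579, 0.0291]
eef_rot: [-0.001, 0.145, 0.989, 0.0]
wrist_force: [-3.4, 5.8, 6.7]
opening: 0.196
grasp_force: 68.6
```

Request:
{"name": "play_rows", "arguments": {
  "plan": [
    [12, [0, 0, 0.002], 0],
    [12, [0, 0, 0.003], 0],
    [12, [0, 0, 0.003], 0],
    [12, [0, 0, 0.003], 0]
  ]
}}

```text
time_s: 33.7
eef_pos: [0.4711, 0.0578, 0.0288]
eef_rot: [-0.001, 0.145, 0.989, 0.0]
wrist_force: [-7.9, 6.2, 18.7]
opening: 0.193
grasp_force: 70.1
```

```bash
python3 lid.py
```

```text
[0.47110199 0.05781872 0.02881807] [-7.92446114  6.18655286 18.67272719] 33.7
top 1014 [-0.04422989  0.05433031] [2.97582240e-04 7.92922743e-05 8.02678154e-02]
side 1471 [-0.05327043  0.05382636] [-0.0022457  -0.00025903  0.07899135]
```

Shut (force rises, lid level). Release slowly and retreat.

Request:
{"name": "play_rows", "arguments": {
  "plan": [
    [17, [0, 0, 0], 0],
    [20, [0, 0, 0], 0],
    [24, [0, 0, 0], 0],
    [30, [0, 0, 0], 0],
    [38, [0, 0, 0], 0],
    [40, [0, 0, 0], 0],
    [40, [0.02, 0, 0], 0],
    [40, [0.02, 0, -0.08], 0],
    [40, [0.02, 0, -0.2], 0],
    [40, [0.02, 0, -0.32], 0]
  ]
}}

```text
time_s: 34.8
eef_pos: [0.4629, 0.0596, 0.1571]
eef_rot: [-0.001, 0.145, 0.989, -0.0]
wrist_force: [1.5, 0.8, 0.3]
opening: 0.472
grasp_force: 0.0
```

Request:
{"name": "play_rows", "arguments": {
  "plan": [
    [40, [0, 0, -0.15], 0],
    [40, [0.05, 0, -0.25], 0],
    [40, [0.1, 0, -0.25], 0],
    [40, [0.1, 0, -0.25], 0],
    [40, [0.1, 0, -0.25], 0],
    [40, [0.1, 0, -0.25], 0]
  ]
}}

```text
time_s: 35.4
eef_pos: [0.4259, 0.0707, 0.2553]
eef_rot: [-0.001, 0.145, 0.989, -0.0]
wrist_force: [-0.1, 0.5, 0.8]
opening: 0.471
grasp_force: 0.0
```

```bash
python3 lid.py
python3 - <<'E'
from h import *
c=cam("top");W=pts(c);ok=c["range_z"]>0
for l in ["stone_green","stone_grey","wood_stamp","paste_jar","pen_box","knife","bottle","cup_small","seal"]:
    for d in masks_of(c,l)[:2]:
        p=W[d["mask"]&ok]
        if len(p)>5 and d["conf"]>.3: print(l,round(d["conf"],2),np.round(d["rect"]),np.round(np.median(p,0),3))
E
```

```text
[0.42586752 0.07070589 0.25529505] [-0.13693095  0.46073815  0.77028116] 35.4
top 1266 [-0.05409381  0.0534933 ] [ 0.00219315 -0.00155141  0.08027818]
side 1519 [-0.05390763  0.05404963] [-0.00061929  0.00108618  0.07903   ]
stone_grey 0.61 [202. 213.  19.   8.] [0.535 0.347 0.049]
paste_jar 0.73 [446. 221.  20.  19.] [ 0.504 -0.364  0.039]
pen_box 0.69 [330. 269.   9.  57.] [ 0.363 -0.025  0.02 ]
knife 0.71 [419. 154.  11.  48.] [ 0.715 -0.291  0.011]
knife 0.32 [309. 204.  60.  51.] [0.55  0.034 0.08 ]
bottle 0.71 [207. 151.  30.  33.] [0.705 0.317 0.125]
seal 0.5 [367. 248.  20.  16.] [ 0.432 -0.13   0.025]
```

The lid is shut and level, and the bystanders found in the last top view have not moved.

```bash
python3 -c "
from bench import *
print(hand_in())"
```

```text
the job is handed in; nothing more can be done
None
```

I nested the middle and small cups upright in the large one, lowered the lid by its tab until it was fully shut, and handed the job in at about 36 s. The seal was in its groove when I last saw it, before the lid closed. The bystanders the final top view found had not moved, but it did not pick up the green stone or the wood stamp.

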